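Wedge the rocking hand press

TASK

The black hand press rocks because its corner with the yellow pad hangs over the edge of the white plate. Press down on the yellow pad until the corner rocks down, then let it come back; push the orange wedge thin end first under that corner's foot until the press no longer rocks but still stands level, and press firmly on the yellow pad again to prove that it stays put. Only push and press: lift nothing, do not shove the press along, leave the other things alone, and finish with the wedge in place.

Things in the scene. Friction and masses are not known exactly. Their poses are not given: they have to be found in the camera images.
- mat: Dark cutting mat with a pale grid, 500 x 340 x 3 mm, fixed to the bench. Origin: centre of its underside, on the bench top; its top is 3 mm above the bench. Its x axis (long side) points from the wedge towards the press.
- plate: White fixed bench plate, 230 (x) x 260 (y) mm, let into the mat; its top stands 5 to 9 mm above the mat's top (varies). Origin: centre of its underside, its top is 14 mm above the origin. The edge that the press hangs over is its -x edge, 115 mm from the origin.
- press: Black loose hand press, 1.2 to 1.7 kg. Base plate 150 mm square, 15 mm thick, its top 25 mm above the origin, its corners on the x and y axes. Domed feet on these axes, 88 mm out: three stand on the white plate, the -x one hangs 5 to 9 mm over the mat. Column at x +62 mm, 175 mm high; head and blue knob over x -18 to +42 mm, 245 mm high. Origin: base centre at the level of the feet's undersides; z up.
- pad_top (a point): Centre of the top of the yellow round pad (32 mm across, 4 mm thick, rigid), straight above the overhanging foot, 29 mm above its underside. Some 3 to 4.5 N down on it rocks the press over its two side feet until the overhanging foot meets the mat (or the wedge); it rocks back by itself when let go.
- pad: The yellow round pad on the press's overhanging corner, fixed to the base. Origin: centre of its underside, 4 mm below its top face.
- foot (a point): Lowest point of the overhanging -x foot of the press, a rubber dome of 9 mm radius, at press x -88 mm; about 72 mm out from the plate's edge. The base's corner reaches 18 mm farther out, 10 mm above the feet's undersides.
- wedge: Orange loose wedge, 70 g, 90 (x) x 50 mm (y). Origin: centre of its underside, on the mat. Thin end at x +45 mm, 2 mm thick; the top climbs 0.16 mm per mm to 13 mm at x -25 mm; from there to x -45 mm is a heel block 24 mm high, pushed on its upright back face. It slides on the mat at under 1.5 N; once snug under the foot the push needed climbs past 4 N, and it stays jammed when let go.
- wedge_slope (a point): Middle of the wedge's sloping face, at wedge x +10 mm, 7.6 mm above its underside; z is normal to the slope, x runs down it to the thin end. With gaps of 5 to 9 mm the foot meets the slope 19 to 44 mm from the thin end.
- loupe: Bystander: red eye loupe standing upright, 34 mm across, 38 mm tall. Origin: centre of its underside.
- jar: Bystander: amber glass jar with black cap, 36 mm across, 45 mm tall. Origin: centre of its underside.
- holder: Bystander: brass ring, 48 mm across, 12 mm tall, lying on the white plate behind the press. Origin: centre of its underside.

How it is judged:
By the outcome, as a careful person would: the job done as asked, in the order asked, and still so for the second after the job is handed in, with the robot touching nothing.
It also fails if it takes over 64 s, if anything falls off the work surface, if the arm or the gripper's body presses on something with over 40 N, if the wrist force passes 120 N, or if a joint passes its speed limit or range.

ROBOT

A 6-joint arm with a two-finger parallel gripper is mounted at the origin on the work surface. World frame = base frame: x ahead of the robot, y to its left, z up, the work surface at z = 0. Lengths are in m, angles in rad, forces in N, time in s.
With the tool pointing down it reaches from about 0.3 to 0.75 m from the base axis. Payload 8.5 kg.
Tool frame: the origin (TCP) lies midway between the tips of the shut fingers; the grasp point (between the pads) lies 19 mm behind it; z points along the fingers, y is the direction in which the jaws open and shut (so a half turn about z gives the same grasp; the last joint's range is limited). The gripper opens to 85 mm and grips with 20 to 120 N. Pads are 22 mm wide; open, the fingers measure 114 mm over their backs; the gripper's body (76 mm by 85 mm) begins 54 mm behind the grasp point. The pads swing forward as they close: fully open they stand 13 mm farther back than shut.
Start: joints at [-1.344, 0.381, 1.297, -0, 1.464, -0.215], TCP at [0.235, -0.497, 0.231] pointing down, gripper open.
Joint ranges: [-3.11, 3.11], [-0.89, 2.33], [0.22, 2.48], [-1.42, 4.56], [0.17, 2.85], [-2.88, 2.88]. Speed limits (rad/s): [2.39, 2.39, 3.14, 3.14, 3.14, 3.14].

INTERFACE

Orientations are given as a unit quaternion [w, x, y, z].
In Python, from plant import arm, read_camera gives the robot as it stands.
- The arm moves only by the tool apply_moves, never from a script. Its argument "targets" is a list of rows, each a list of 3 entries, a list of its own where there are three numbers: the opening, from -1 (shut) to 1 (fully open), then the shift along the world's x, y, z in mm, then the turn, a rotation vector about the world's x, y, z in degrees. A call has 1 to 5 rows; each row is the pose to reach, as a shift and turn from the pose commanded when the call began; what a row does not reach only later rows make up. A row lasts 1/12 s, in which the tool goes at most 41.7 mm and 7.16 degrees, less where a joint would pass 70% of its speed; a pose out of reach is approached as far as the arm can. A call with a gripper value outside its range is refused whole. The fingers move at their own pace and stop on an object; "grip_force" is the grip in N (left out, the last holds). Time passes only in rows, so rows that repeat a pose let the fingers close. It gives the time, the measured TCP pose, the force and the opening at its end, in the units of the state.
- arm.observe(): the state, without advancing time (a new reading comes with each control period).
- read_camera(name): name is "side" or "top" or "wrist"; returns a dict with "img" (384x512x3 uint8, blue, green, red), "vertical_fov" (degrees; the focal length in pixels is half the picture's height over the tangent of half this angle, whatever the lens; pixels are square), "cx", "cy" (the principal point, pixels), "world_to_cam" (4x4, takes a point from world to camera coordinates); the wrist camera has in their place "hand_eye" (4x4, takes a point from camera to tool coordinates, whose origin is the TCP and whose axes are the flange's). Camera axes: x right, y up, looking along -z (the intrinsics and any distortion apply to the point x, -y, -z); pixel columns grow to the right and rows downward; lengths in m; the calibration is good to about 2 mm. The wrist camera is an equidistant fisheye: a pixel r from the principal point sees the ray r / f radians off the axis. A picture is of the moment at which its call begins: read the wrist's pose just before it. There is no depth.
- arm.finish_job(): hands the job in, once; it reports no verdict.
The state is a dict: "time": time; "q": joint angles; "joint_vel": joint speeds; "joint_torque": joint torques, N m; "tcp_pos": TCP position; "orientation": TCP orientation; "wrist_force": force on the tool from outside, world axes, zero at the start; "wrist_torque": the same for the moment, N m; "gripper_width": finger opening in m.
Only numpy, scipy, OpenCV 4.12 (cv2) and the standard library are available. Lean on these libraries where they do the work, as an engineer would, in place of code of your own. Each camera call takes 0.05 s, during which the arm holds its last target.

## Working session

There is one attempt and no reset: what is moved stays moved. The work goes in short steps, Python scripts to look and compute and a tool call to move; the robot and the scene stay as the last step left them, time stands still between calls to the robot, and variables do not carry over. Pictures are saved under pics/ and viewed, and the job is handed in when it is done.

Besides the shell and the picture viewer there is one more tool, called after ">>>" as a command line: name --argument value ..., lists and objects as JSON in quotes. apply_moves: Moves the arm, as the interface text tells. Its arguments: {"type":"object","properties":{"targets":{"type":"array","items":{"type":"array"}},"grip_force":{"type":"number"}},"required":["targets"]}

```bash
mkdir -p pics; ls
cat > h.py <<'E'
import numpy as np, cv2
from plant import arm, read_camera
def grab(n,tag):
    c=read_camera(n); cv2.imwrite(f'pics/{tag}.png',c['img']); np.save(f'pics/{tag}.npy',c,allow_pickle=True); return c
def load(tag): return np.load(f'pics/{tag}.npy',allow_pickle=True).item()
def foc(c): return c['img'].shape[0]/2/np.tan(np.radians(c['vertical_fov'])/2)
def ray(c,u,v):
    f=foc(c); d=np.array([(u-c['cx'])/f,-(v-c['cy'])/f,-1]); T=np.linalg.inv(c['world_to_cam']); return T[:3,3],T[:3,:3]@d
def onz(c,u,v,z):
    o,d=ray(c,u,v); return o+d*(z-o[2])/d[2]
def proj(c,p):
    q=c['world_to_cam']@np.append(p,1); f=foc(c); return np.array([c['cx']+f*q[0]/-q[2],c['cy']+f*q[1]/q[2]])
def tri(c1,p1,c2,p2):
    o1,d1=ray(c1,*p1);o2,d2=ray(c2,*p2); s=np.linalg.lstsq(np.c_[d1,-d2],o2-o1,rcond=None)[0]
    a=o1+s[0]*d1;b=o2+s[1]*d2; return (a+b)/2,np.linalg.norm(a-b)
E
python3 - <<'E'
from h import *
for n in('side','top','wrist'):
    c=grab(n,n+'0'); print(n,{k:v for k,v in c.items() if k!='img'})
s=arm.observe();print(s)
E
```

```text
pics
side {'vertical_fov': 51.226869488895986, 'cx': 253.83684877728396, 'cy': 189.47124986021814, 'world_to_cam': array([[ 0.99793164, -0.06298691,  0.01284875, -0.54110167],
       [ 0.03786971,  0.73752922,  0.67425258, -0.10196796],
       [-0.05194542, -0.6723714 ,  0.73838904, -0.79540863],
       [ 0.        ,  0.        ,  0.        ,  1.        ]])}
top {'vertical_fov': 44.880574788908135, 'cx': 248.48358641439614, 'cy': 183.47831513223275, 'world_to_cam': array([[ 0.00612699, -0.99993855,  0.0092392 ,  0.06817422],
       [ 0.98923112,  0.007412  ,  0.14617403, -0.56375736],
       [-0.14623352,  0.0082441 ,  0.98921575, -0.81296256],
       [ 0.        ,  0.        ,  0.        ,  1.        ]])}
wrist {'vertical_fov': 65.70646984690485, 'cx': 254.68251302075407, 'cy': 188.30782910737437, 'hand_eye': array([[-1.82490932e-04,  9.59115599e-01,  2.83014549e-01,
         7.14668760e-02],
       [ 9.99999955e-01,  1.07306325e-04,  2.81157820e-04,
         3.32346380e-05],
       [ 2.39293600e-04,  2.83014588e-01, -9.59115575e-01,
        -1.42622468e-01],
       [ 0.00000000e+00,  0.00000000e+00,  0.00000000e+00,
         1.00000000e+00]])}
{'time': 0.15, 'q': array([-1.34425492e+00,  3.81062465e-01,  1.29805547e+00, -3.21986397e-05,
        1.46358594e+00, -2.15278659e-01]), 'joint_vel': array([-0.00022182, -0.00398381, -0.00315753,  0.00041814, -0.00046091,
       -0.00097225]), 'joint_torque': array([ 1.85017700e-03, -4.48632395e+01, -2.31341243e+01, -2.31954436e-04,
        3.87711654e-03,  9.49403116e-07]), 'tcp_pos': array([ 0.23512113, -0.49696129,  0.23085272]), 'orientation': array([-5.55512142e-04,  9.75697920e-01,  2.19119285e-01, -1.91345077e-05]), 'wrist_force': array([ 0.33274562, -0.41786139,  0.72805889]), 'wrist_torque': array([ 0.01996279,  0.02185737, -0.00274535]), 'gripper_width': 0.08534509776482382}
```

View pics/side0.png

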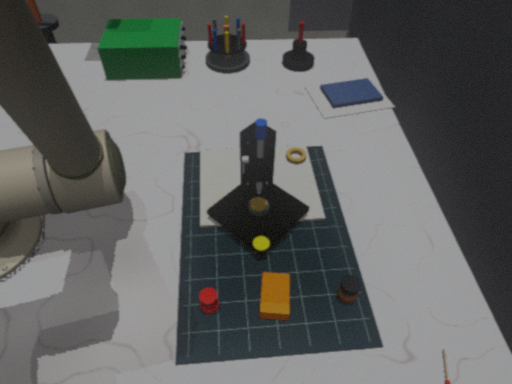

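View pics/top0.png

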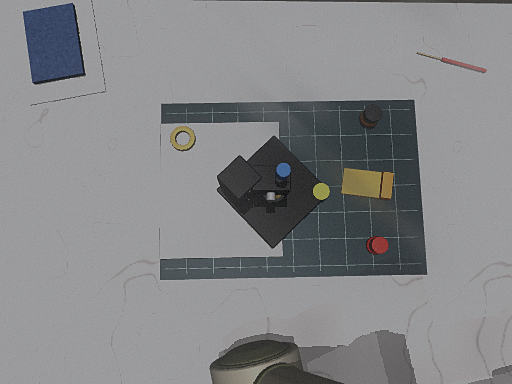

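View pics/wrist0.png

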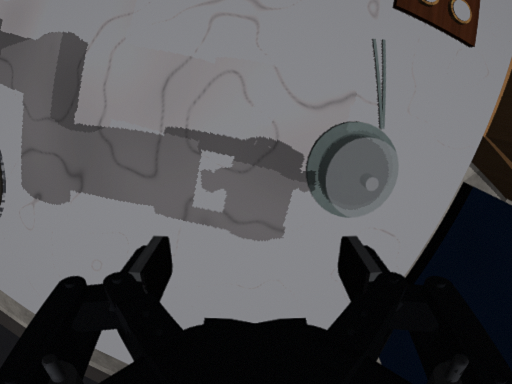

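Side view: pad at about (261,243), wedge (276,296), loupe (209,300), jar (347,290). In the top view, the pad is at (321,191), the wedge at (368,184) and the mat's +x points along world +y.

```bash
cat > m.py <<'E'
from h import *
def masks(c):
    h=cv2.cvtColor(c['img'],cv2.COLOR_BGR2HSV)
    return h
def blob(c,lo,hi,roi):
    h=masks(c); m=cv2.inRange(h,np.array(lo),np.array(hi)); k=np.zeros_like(m); x0,y0,x1,y1=roi; k[y0:y1,x0:x1]=m[y0:y1,x0:x1]
    cs,_=cv2.findContours(k,cv2.RETR_EXTERNAL,cv2.CHAIN_APPROX_NONE); ct=max(cs,key=cv2.contourArea); return k,ct
E
python3 - <<'E'
from m import *
t=load('top0');s=load('side0')
for n,c,roi in(('top',t,(300,170,335,210)),('side',s,(245,230,278,258))):
    k,ct=blob(c,(24,120,60),(36,255,255),roi); print(n,'pad',cv2.contourArea(ct),cv2.boundingRect(ct),cv2.fitEllipse(ct))
for n,c,roi in(('top',t,(335,160,400,205)),('side',s,(250,265,300,325))):
    k,ct=blob(c,(8,100,50),(25,255,255),roi); print(n,'wedge',cv2.contourArea(ct),cv2.minAreaRect(ct),cv2.approxPolyDP(ct,2,True).reshape(-1,2).tolist())
h=masks(t)
print(h[191,321],h[184,360],h[184,387])
a=cv2.resize(t['img'][140:260,200:400],None,fx=4,fy=4,interpolation=cv2.INTER_NEAREST)
b=cv2.resize(s['img'][220:330,190:370],None,fx=4,fy=4,interpolation=cv2.INTER_NEAREST)
cv2.imwrite('pics/tz.png',a);cv2.imwrite('pics/sz.png',b)
E
```

```text
top pad 196.5 (313, 183, 17, 17) ((320.78167724609375, 190.9298095703125), (15.790091514587402, 16.019107818603516), 152.65052795410156)
side pad 203.0 (252, 235, 18, 16) ((260.654541015625, 242.7635040283203), (15.05454158782959, 17.32977294921875), 91.59452056884766)
top wedge 1206.5 ((367.0914611816406, 183.17684936523438), (50.356781005859375, 27.71831703186035), 6.34019136428833) [[344, 168], [342, 193], [390, 198], [393, 173], [383, 171], [380, 188], [381, 172]]
side wedge 1343.0 ((274.9974670410156, 295.5355529785156), (30.70747947692871, 47.664276123046875), 4.085616588592529) [[264, 271], [261, 279], [259, 317], [287, 320], [290, 275]]
[ 30 121 148] [ 23 116 134] [ 19 135 149]
```

View pics/tz.png

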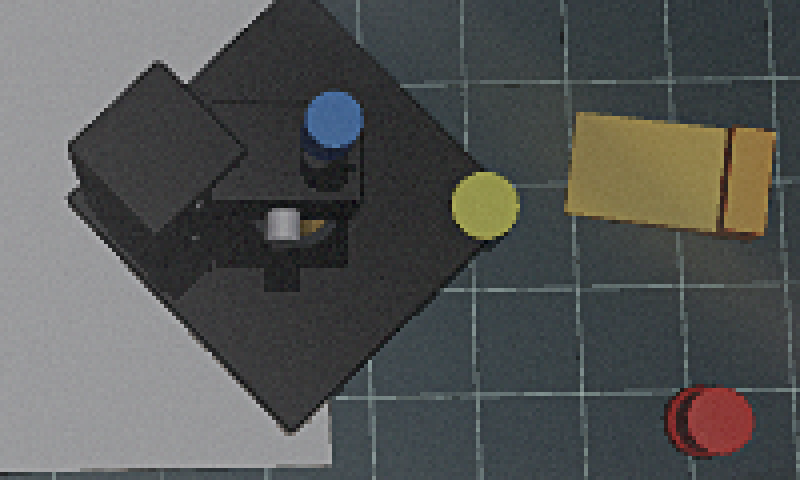

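View pics/sz.png

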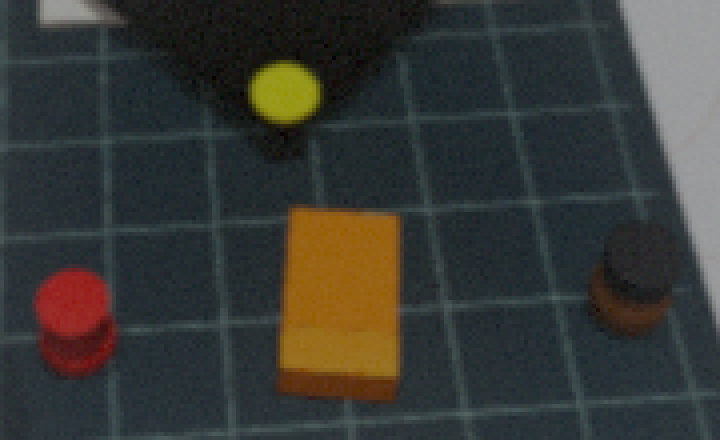

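Run:
```python
from m import *
t=load('top0');s=load('side0')
p,e=tri(t,(320.8,190.9),s,(260.65,242.76)); print('pad',p*1e3,e*1e3)
for z in(.037,.041): print(z,onz(t,320.8,190.9,z)*1e3,onz(s,260.65,242.76,z)*1e3)
def Z(u,v): return 200+u/4-.4,140+v/4-.4
def S(u,v): return 190+u/4-.4,220+v/4-.4
T=[onz(t,*Z(576,113),.005),onz(t,*Z(566,214),.005),onz(t,*Z(775,131),.027),onz(t,*Z(766,236),.027)]
W=[onz(s,*S(400,212),.005),onz(s,*S(290,208),.005),onz(s,*S(398,378),.027),onz(s,*S(280,371),.027)]
for q in(T,W):
    q=np.array(q)*1e3; print(q[:,:2]); print('thin mid',(q[0]+q[1])[:2]/2,'heel mid',(q[2]+q[3])[:2]/2,'len',np.linalg.norm((q[0]+q[1]-q[2]-q[3])[:2]/2),'w',np.linalg.norm(q[0]-q[1]),np.linalg.norm(q[2]-q[3]))
    d=(q[0]+q[1]-q[2]-q[3]); print('yaw',np.degrees(np.arctan2(d[1],d[0])))
# press: base corners top; z~ .035
for uv in((290,432),(70,200)): print('press corner',onz(t,*Z(*uv),.035)*1e3)
# plate edge -x: corner px (331,466)
print('plate corner',onz(t,*Z(331,466),.010)*1e3)
print('loupe top',onz(t,*Z(720,421),.041)*1e3,'jar')
# mat corners
for uv in((160,102),(414,100),(427,275),(160,279)): print('mat',onz(t,*uv,.003)*1e3)
print('plate upper corner',onz(t,282,122,.010)*1e3)
```

```text
pad [550.79115019 -61.25626052  38.43300467] 0.13737633817014233
0.037 [551.05046325 -61.49045277  37.        ] [550.83304431 -60.27430643  37.        ]
0.041 [550.51963679 -60.82828174  41.        ] [550.52438666 -63.04360942  41.        ]
[[ 600.46533307 -111.57768963]
 [ 551.33699567 -105.61505584]
 [ 588.55380419 -200.31949957]
 [ 538.86312635 -194.14903733]]
thin mid [ 575.90116437 -108.59637273] heel mid [ 563.70846527 -197.23426845] len 89.47255706755374 w 49.4888526605758 50.0723283663033
yaw 82.16775880565307
[[ 602.4443999  -108.36561809]
 [ 551.15715309 -103.38324814]
 [ 588.50545593 -200.00128008]
 [ 539.32961303 -194.08862369]]
thin mid [ 576.8007765  -105.87443312] heel mid [ 563.91753448 -197.04495188] len 92.07628042441677 w 51.528688087381816 49.53002150553346
yaw 81.95682768710462
press corner [446.90852205  28.39063296  35.        ]
press corner [552.32858664 129.81268017  35.        ]
plate corner [431.58928548   7.81740984  10.        ]
loupe top [ 452.97915299 -165.59175383   41.        ] jar
mat [729.65085571 246.77369509   3.        ]
mat [ 738.36923385 -254.85939713    3.        ]
mat [ 398.21081216 -263.59910548    3.        ]
mat [388.06531745 235.19110768   3.        ]
plate upper corner [689.18051518   7.33173925  10.        ]
```

>>> apply_moves --targets '[[-1,[40,30,0],[0,0,13]],[-1,[80,60,0],[0,0,26]],[-1,[120,90,0],[0,0,39]],[-1,[160,120,0],[0,0,52]],[-1,[200,150,0],[0,0,64.7]]]' --grip_force 30

```text
time: 0.57
tcp_pos: [0.403, -0.3707, 0.2312]
orientation: [-0.0, 0.86, 0.511, -0.0]
wrist_force: [-0.3, -1.0, 0.3]
gripper_width: 0.0256
```

>>> apply_moves --targets '[[-1,[20,20,0],[0,0,0]],[-1,[40,40,0],[0,0,0]],[-1,[60,60,0],[0,0,0]],[-1,[60,60,0],[0,0,0]],[-1,[60,60,0],[0,0,0]]]'

```text
time: 0.98
tcp_pos: [0.4624, -0.3112, 0.2311]
orientation: [-0.0, 0.86, 0.51, -0.0]
wrist_force: [-0.2, -1.2, 0.6]
gripper_width: 0.0001
```

>>> apply_moves --targets '[[-1,[18,10,0],[0,0,7]],[-1,[36,20,0],[0,0,14]],[-1,[54,30,0],[0,0,21]],[-1,[72,40,0],[0,0,28.6]],[-1,[88,50,0],[0,0,28.6]]]'

```text
time: 1.4
tcp_pos: [0.55, -0.2629, 0.2311]
orientation: [-0.0, 0.707, 0.707, -0.0]
wrist_force: [0.4, -0.5, -0.0]
gripper_width: -0.0001
```

>>> apply_moves --targets '[[-1,[0,20,0],[7,0,0]],[-1,[0,40,0],[14,0,0]],[-1,[0,60,0],[21,0,0]],[-1,[0,80,0],[25,0,0]],[-1,[0,100,0],[25,0,0]]]'

```text
time: 1.82
tcp_pos: [0.5491, -0.1645, 0.2296]
orientation: [-0.156, 0.693, 0.686, 0.154]
wrist_force: [-0.2, -0.9, -0.1]
gripper_width: -0.0004
```

>>> apply_moves --targets '[[-1,[0,30,-10],[0,0,0]],[-1,[0,60,-30],[0,0,0]],[-1,[0,90,-60],[0,0,0]],[-1,[1,112,-95],[0,0,0]],[-1,[1,112,-130],[0,0,0]]]'

```text
time: 2.23
tcp_pos: [0.55, -0.0477, 0.1007]
orientation: [-0.153, 0.691, 0.689, 0.153]
wrist_force: [1.1, 0.4, -0.7]
gripper_width: 0.0001
```

>>> apply_moves --targets '[[-1,[0,0,-20],[0,0,0]],[-1,[0,0,-30],[0,0,0]],[-1,[0,0,-30],[0,0,0]]]'

```text
time: 2.48
tcp_pos: [0.55, -0.0509, 0.0697]
orientation: [-0.155, 0.693, 0.688, 0.152]
wrist_force: [0.2, 0.1, 0.1]
gripper_width: 0.0002
```

Run:
```python
from m import *
o=arm.observe(); print(o['time'],o['tcp_pos'],o['wrist_force'])
for n in('side','top'):
    c=grab(n,n+'1')
    u,v=(proj(c,np.array([.551,-.061,.038]))).astype(int)
    cv2.imwrite(f'pics/{n}1z.png',cv2.resize(c['img'][v-70:v+70,u-90:u+90],None,fx=4,fy=4))
```

```text
2.4833 [ 0.55002208 -0.05085266  0.06966385] [0.20264395 0.06968025 0.07383716]
```

View pics/side1z.png

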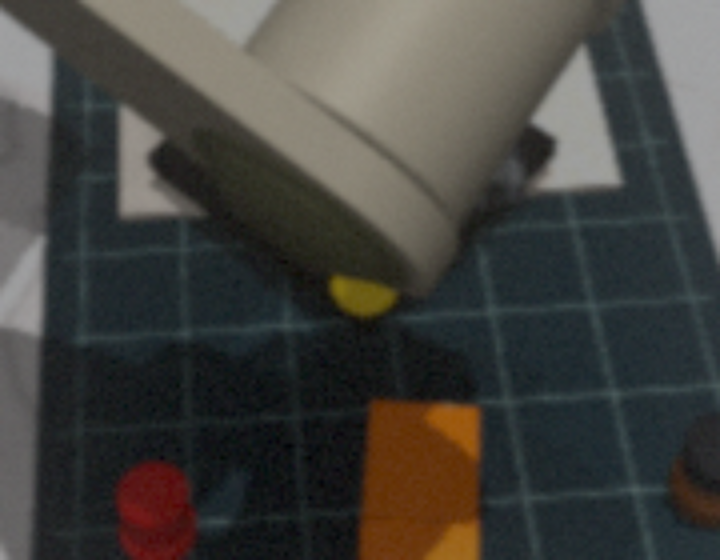

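View pics/top1z.png

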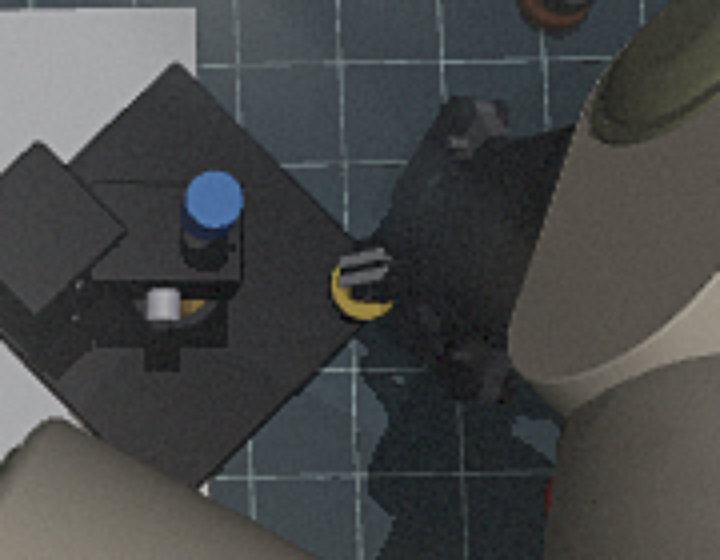

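The side view shows the gripper hiding the upper part of the pad. In the top view, the shut fingertips are over the pad at crop (363,267) and the body leans away from the press. Next I lower it.

>>> apply_moves --targets '[[-1,[1,0,-8],[0,0,0]],[-1,[1,0,-14],[0,0,0]],[-1,[1,0,-18],[0,0,0]],[-1,[1,0,-21],[0,0,0]]]'

```text
time: 2.92
tcp_pos: [0.5518, -0.0502, 0.05]
orientation: [-0.153, 0.692, 0.689, 0.153]
wrist_force: [-0.5, -0.3, -0.1]
gripper_width: 0.0001
```

>>> apply_moves --targets '[[-1,[0,0,-1.5],[0,0,0]],[-1,[0,0,-3],[0,0,0]]]'

```text
time: 3.08
tcp_pos: [0.5519, -0.0502, 0.0472]
orientation: [-0.153, 0.692, 0.689, 0.153]
wrist_force: [0.4, -0.1, -0.1]
gripper_width: -0.0002
```

>>> apply_moves --targets '[[-1,[0,0,-1],[0,0,0]],[-1,[0,0,-2],[0,0,0]]]'

```text
time: 3.25
tcp_pos: [0.5519, -0.0502, 0.0453]
orientation: [-0.153, 0.692, 0.689, 0.153]
wrist_force: [-0.3, -0.1, -0.7]
gripper_width: 0.0001
```

>>> apply_moves --targets '[[-1,[0,0,-1],[0,0,0]],[-1,[0,0,-2],[0,0,0]]]'

```text
time: 3.42
tcp_pos: [0.5519, -0.0502, 0.0433]
orientation: [-0.153, 0.692, 0.689, 0.153]
wrist_force: [-0.7, -0.6, -0.3]
gripper_width: -0.0
```

>>> apply_moves --targets '[[-1,[0,0,-1],[0,0,0]],[-1,[0,0,-1],[0,0,0]]]'

```text
time: 3.58
tcp_pos: [0.5518, -0.0501, 0.0422]
orientation: [-0.154, 0.692, 0.689, 0.153]
wrist_force: [-0.9, 0.4, 0.1]
gripper_width: -0.0002
```

>>> apply_moves --targets '[[-1,[0,0,-1],[0,0,0]],[-1,[0,0,-1],[0,0,0]]]'

```text
time: 3.75
tcp_pos: [0.5518, -0.0502, 0.0412]
orientation: [-0.153, 0.692, 0.689, 0.153]
wrist_force: [-0.3, 0.0, -0.1]
gripper_width: -0.0002
```

>>> apply_moves --targets '[[-1,[0,0,-1],[0,0,0]],[-1,[0,0,-1],[0,0,0]]]'

```text
time: 3.92
tcp_pos: [0.5519, -0.0503, 0.0405]
orientation: [-0.153, 0.692, 0.689, 0.153]
wrist_force: [-1.2, -0.4, 3.5]
gripper_width: 0.0003
```

>>> apply_moves --targets '[[-1,[0,0,-1],[0,0,0]],[-1,[0,0,-1],[0,0,0]]]'

```text
time: 4.08
tcp_pos: [0.5519, -0.0505, 0.0394]
orientation: [-0.153, 0.692, 0.689, 0.153]
wrist_force: [-0.8, -0.9, 3.9]
gripper_width: 0.0001
```

>>> apply_moves --targets '[[-1,[0,0,-1],[0,0,0]],[-1,[0,0,-2],[0,0,0]],[-1,[0,0,-2],[0,0,0]]]'

```text
time: 4.33
tcp_pos: [0.5521, -0.0505, 0.0373]
orientation: [-0.153, 0.692, 0.689, 0.153]
wrist_force: [-0.3, -4.1, 3.9]
gripper_width: 0.0001
```

>>> apply_moves --targets '[[-1,[0,0,-1],[0,0,0]],[-1,[0,0,-1],[0,0,0]]]'

```text
time: 4.5
tcp_pos: [0.552, -0.0504, 0.0362]
orientation: [-0.153, 0.692, 0.689, 0.153]
wrist_force: [-0.3, -3.7, 3.6]
gripper_width: 0.0
```

>>> apply_moves --targets '[[-1,[0,0,-1],[0,0,0]],[-1,[0,0,-1],[0,0,0]]]'

```text
time: 4.67
tcp_pos: [0.5521, -0.0504, 0.0353]
orientation: [-0.153, 0.692, 0.689, 0.153]
wrist_force: [0.9, -3.3, 5.3]
gripper_width: -0.0001
```

>>> apply_moves --targets '[[-1,[0,0,-1],[0,0,0]],[-1,[0,0,-1],[0,0,0]]]'

```text
time: 4.83
tcp_pos: [0.5522, -0.0505, 0.035]
orientation: [-0.153, 0.692, 0.689, 0.153]
wrist_force: [-1.9, -4.4, 10.9]
gripper_width: -0.0003
```

Contact came at TCP z 40.8 mm. The force stayed at a 3.5–4 N plateau for about 5.5 mm, then rose steeply, so the foot is on the mat and the gap is about 5.5 mm. Now I let it back up.

>>> apply_moves --targets '[[-1,[0,0,1.5],[0,0,0]],[-1,[0,0,3],[0,0,0]],[-1,[0,-0.5,4.5],[0,0,0]],[-1,[0,-1,6],[0,0,0]],[-1,[0,-1,8],[0,0,0]]]'

```text
time: 5.25
tcp_pos: [0.5514, -0.0508, 0.0421]
orientation: [-0.154, 0.692, 0.689, 0.152]
wrist_force: [0.1, -0.6, 0.3]
gripper_width: -0.0002
```

>>> apply_moves --targets '[[-1,[0,0,20],[0,0,0]],[-1,[10,-20,50],[0,0,0]],[-1,[30,-40,70],[-7,0,0]],[-1,[50,-60,70],[-14,0,0]],[-1,[70,-80,70],[-21,0,0]]]'

```text
time: 5.67
tcp_pos: [0.6232, -0.133, 0.1144]
orientation: [-0.021, 0.709, 0.705, 0.023]
wrist_force: [-0.2, 0.1, -0.3]
gripper_width: -0.0001
```

>>> apply_moves --targets '[[-1,[10,-15,0],[-4,0,0]],[-1,[15,-20,0],[-4,0,0]],[-1,[15,-20,0],[-4,0,0]]]'

```text
time: 5.92
tcp_pos: [0.637, -0.1512, 0.1115]
orientation: [-0.001, 0.709, 0.706, 0.0]
wrist_force: [-0.4, -0.6, -0.3]
gripper_width: 0.0001
```

Run:
```python
from m import *
o=arm.observe(); print(o['time'],o['tcp_pos'],o['orientation'],o['wrist_force'])
for n in('side','top','wrist'):
    c=grab(n,n+'2')
```

```text
5.9167 [ 0.63698099 -0.15117222  0.11147007] [-1.22069687e-03  7.08694133e-01  7.05514703e-01  3.74208210e-04] [-0.42100178 -0.56480057 -0.34521595]
```

View pics/top2.png

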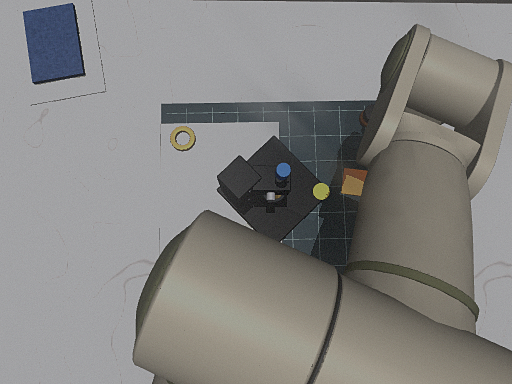

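View pics/wrist2.png

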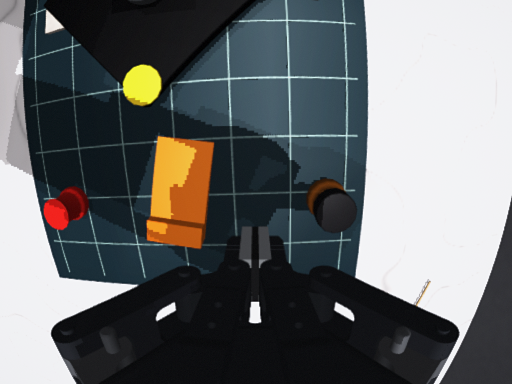

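View pics/side2.png

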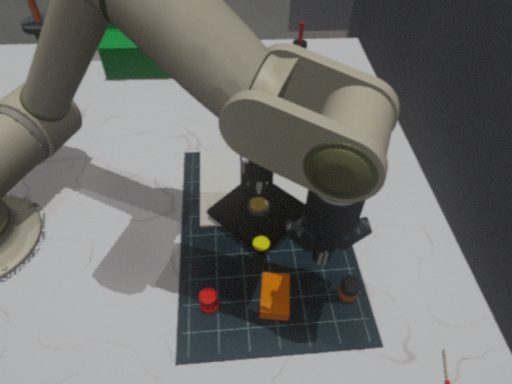

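Wrist view: pad (142,85) intact, wedge with thin corners (160,137) and (213,143) and heel end at (147–203, 240–247), jar cap (335,212). Pad is back up. I measure the wedge, finger width and jar from this view.

```bash
cat >> h.py <<'E'
from scipy.spatial.transform import Rotation as R
def wray(c,o,u,v):
    f=foc(c); dx,dy=u-c['cx'],v-c['cy']; r=np.hypot(dx,dy); th=r/f
    d=np.array([np.sin(th)*dx/r,-np.sin(th)*dy/r,-np.cos(th)]); H=c['hand_eye']
    q=o['orientation']; M=R.from_quat([q[1],q[2],q[3],q[0]]).as_matrix()
    return M@H[:3,3]+o['tcp_pos'],M@H[:3,:3]@d
def won(c,o,u,v,z):
    a,d=wray(c,o,u,v); return a+d*(z-a[2])/d[2]
E
python3 - <<'E'
from m import *
o=arm.observe(); w=load('wrist2');t=load('top2');s=load('side2')
for n,u,v,z in(('pad',142,85,.038),('thinL',160,137,.005),('thinR',213,143,.005),('heelL',147,240,.027),('heelR',202,248,.027),('jar cap',335,212,.048),('loupe',57,214,.041),('tipL',242,228,o['tcp_pos'][2]),('tipR',268,228,o['tcp_pos'][2])):
    print(n,won(w,o,u,v,z)*1e3)
k,ct=blob(t,(24,120,60),(36,255,255),(300,170,335,210)); p=cv2.fitEllipse(ct)[0]
k,ct=blob(s,(24,120,60),(36,255,255),(245,230,278,258)); q=cv2.fitEllipse(ct)[0]
print(p,q,tri(t,p,s,q))
E
```

```text
pad [551.27776023 -61.82790837  38.        ]
thinL [ 553.19841192 -105.77966578    5.        ]
thinR [ 600.10697482 -112.42335788    5.        ]
heelL [ 539.03832244 -193.79596013   27.        ]
heelR [ 589.23308924 -200.0971084    27.        ]
jar cap [ 696.46956404 -159.22499335   48.        ]
loupe [ 454.58282096 -165.71182614   41.        ]
tipL [ 628.91402886 -143.1448349   111.77787521]
tipR [ 642.54277447 -143.21108618  111.77787521]
(320.2806091308594, 190.7347869873047) (260.8638610839844, 242.6461639404297) (array([ 0.55124108, -0.06044068,  0.03758905]), np.float64(6.221532583334719e-05))
```

>>> apply_moves --targets '[[-1,[-10,0,-30],[0,0,0]],[-1,[-20,0,-60],[0,0,0]],[-1,[-22,0,-85],[0,0,0]],[-1,[-22,0,-98],[0,0,0]],[-1,[-22,0,-104],[0,0,0]]]'

```text
time: 6.48
tcp_pos: [0.613, -0.1508, 0.0061]
orientation: [-0.002, 0.709, 0.705, -0.0]
wrist_force: [0.0, -0.8, -0.9]
gripper_width: -0.0003
```

>>> apply_moves --targets '[[-1,[-3,0,0],[0,0,0]],[-1,[-6,0,0],[0,0,0]],[-1,[-9,0,0],[0,0,0]],[-1,[-12,0,0],[0,0,0]],[-1,[-15,0,0],[0,0,0]]]'

```text
time: 6.9
tcp_pos: [0.5999, -0.1513, 0.0093]
orientation: [0.001, 0.709, 0.705, 0.0]
wrist_force: [0.6, -0.2, 0.3]
gripper_width: 0.0001
```

>>> apply_moves --targets '[[-1,[-3,0,0],[0,0,0]],[-1,[-6,0,0],[0,0,0]],[-1,[-9,0,0],[0,0,0]],[-1,[-12,0,0],[0,0,0]]]'

```text
time: 7.23
tcp_pos: [0.5875, -0.1512, 0.0084]
orientation: [0.0, 0.709, 0.705, 0.0]
wrist_force: [0.5, -0.3, 0.3]
gripper_width: 0.0001
```

Run:
```python
from m import *
o=arm.observe(); print(o['time'],o['tcp_pos'],o['orientation'],o['wrist_force'])
grab('wrist','wrist3')
```

```text
7.2333 [ 0.58753304 -0.15118184  0.0084077 ] [5.13037939e-05 7.08819179e-01 7.05390225e-01 2.28420083e-05] [ 0.47611758 -0.29338669  0.31712838]
```

View pics/wrist3.png

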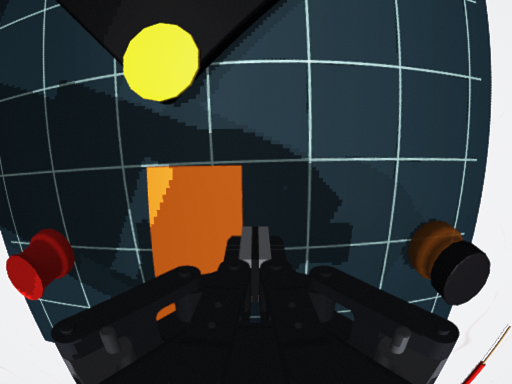

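The wedge is now turned square: thin corners at (148,166) and (241,166), with its side flush against the finger.

Run:
```python
from m import *
o=arm.observe(); w=load('wrist3')
for n,u,v,z in(('pad',161,62,.038),('thinL',148,167,.005),('thinR',241.5,166,.005),('sideR',241.5,220,.010)):
    print(n,won(w,o,u,v,z)*1e3)
```

```text
pad [551.09402278 -61.9489568   38.        ]
thinL [ 530.88796318 -110.55853084    5.        ]
thinR [ 580.22566506 -110.76867561    5.        ]
sideR [ 579.95428159 -137.90135392   10.        ]
```

>>> apply_moves --targets '[[-1,[-1.5,0,-1.5],[0,0,0]],[-1,[-3,0,-1.5],[0,0,0]],[-1,[-4.5,0,-1.5],[0,0,0]],[-1,[-4.5,0,-1.5],[0,0,0]]]'

```text
time: 7.62
tcp_pos: [0.583, -0.1511, 0.0067]
orientation: [-0.0, 0.709, 0.705, -0.0]
wrist_force: [0.0, 1.0, -0.6]
gripper_width: 0.0003
```

>>> apply_moves --targets '[[-1,[10,0,0],[0,0,0]],[-1,[20,0,10],[0,0,0]],[-1,[20,-20,45],[0,0,0]],[-1,[10,-55,60],[0,0,0]],[-1,[-10,-85,60],[0,0,0]]]'

```text
time: 8.03
tcp_pos: [0.5759, -0.2381, 0.0706]
orientation: [0.004, 0.708, 0.706, 0.001]
wrist_force: [-0.1, -0.6, 0.5]
gripper_width: 0.0
```

>>> apply_moves --targets '[[-1,[-20,-10,0],[0,0,0]],[-0.6,[-20,-10,0],[0,0,0]],[-0.6,[-20,-10,0],[0,0,0]]]'

```text
time: 8.28
tcp_pos: [0.5527, -0.2468, 0.0669]
orientation: [-0.0, 0.709, 0.705, 0.0]
wrist_force: [1.1, 0.2, 0.5]
gripper_width: 0.0169
```

Run:
```python
from m import *
o=arm.observe(); print(o['time'],o['tcp_pos'],o['orientation'],o['wrist_force'],o['gripper_width'])
grab('wrist','wrist4')
```

```text
8.2833 [ 0.55268298 -0.24683486  0.06694   ] [-1.70195848e-04  7.09494798e-01  7.04710652e-01  2.39192979e-05] [1.07865034 0.22802498 0.48338794] 0.016919490392120342
```

View pics/wrist4.png

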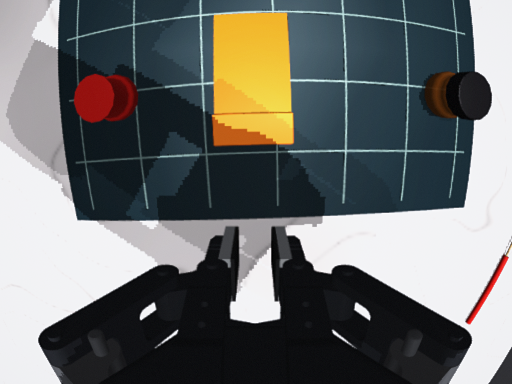

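Run:
```python
from m import *
o=arm.observe(); w=load('wrist4')
P={n:won(w,o,u,v,z)*1e3 for n,u,v,z in(('thinL',214,14,.005),('thinR',287,13,.005),('heelL',213,144.5,.027),('heelR',293.5,144.5,.027))}
print(P)
d=(P['thinL']+P['thinR']-P['heelL']-P['heelR'])/2; print(d,np.degrees(np.arctan2(d[1],d[0])))
q=o['orientation'];print('toolyaw',np.degrees(2*np.arctan2(q[2],q[1])))
```

```text
{'thinL': array([ 525.89637219, -110.35762129,    5.        ]), 'thinR': array([ 575.7699593 , -110.17278642,    5.        ]), 'heelL': array([ 527.31576011, -199.751612  ,   27.        ]), 'heelR': array([ 577.33030805, -200.05207791,   27.        ])}
[ -1.48986833  89.6366411  -22.        ] 90.95223679494327
toolyaw 89.68970884281003
```

>>> apply_moves --targets '[[-0.6,[-1,0,-25],[0,0,0.5]],[-0.6,[-1,5,-45],[0,0,0.5]],[-0.6,[-1,10,-54],[0,0,0.5]],[-0.6,[-1,20,-54],[0,0,0.5]],[-0.6,[-1,28,-54],[0,0,0.5]]]'

```text
time: 8.75
tcp_pos: [0.5528, -0.2167, 0.0129]
orientation: [-0.0, 0.705, 0.709, 0.0]
wrist_force: [0.3, -0.0, -0.5]
gripper_width: 0.0172
```

>>> apply_moves --targets '[[-0.6,[0,4,0],[0,0,0]],[-0.6,[0,8,0],[0,0,0]],[-0.6,[0,12,0],[0,0,0]],[-0.6,[0,16,0],[0,0,0]],[-0.6,[0,20,0],[0,0,0]]]'

```text
time: 9.17
tcp_pos: [0.5525, -0.1981, 0.0133]
orientation: [0.0, 0.706, 0.708, 0.0]
wrist_force: [0.7, -0.5, 1.6]
gripper_width: 0.0175
```

>>> apply_moves --targets '[[-0.6,[0,4,0],[0,0,0]],[-0.6,[0,8,0],[0,0,0]],[-0.6,[0,12,0],[0,0,0]],[-0.6,[0,16,0],[0,0,0]],[-0.6,[0,20,0],[0,0,0]]]'

```text
time: 9.58
tcp_pos: [0.5523, -0.1778, 0.0128]
orientation: [-0.0, 0.706, 0.708, -0.0]
wrist_force: [0.3, -1.5, -0.5]
gripper_width: 0.0172
```

Run:
```python
from m import *
o=arm.observe(); print(o['time'],o['tcp_pos'],o['orientation'],o['wrist_force'],o['gripper_width'])
grab('wrist','wrist5')
```

```text
9.5833 [ 0.55229983 -0.17783815  0.01282138] [-3.36435572e-06  7.05747983e-01  7.08462973e-01 -3.09228276e-05] [ 0.28080176 -1.54138911 -0.5246175 ] 0.017174239741305226
```

View pics/wrist5.png

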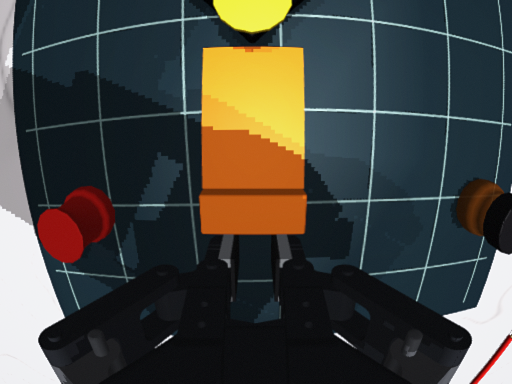

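The wedge (columns 203–305) is centred on the pad (252) and square to it, and both fingertips are on the heel. I keep pushing.

>>> apply_moves --targets '[[-0.6,[0,4,0],[0,0,0]],[-0.6,[0,8,0],[0,0,0]],[-0.6,[0,12,0],[0,0,0]],[-0.6,[0,16,0],[0,0,0]],[-0.6,[0,20,0],[0,0,0]]]'

```text
time: 10.05
tcp_pos: [0.5523, -0.1577, 0.0128]
orientation: [-0.0, 0.706, 0.708, -0.0]
wrist_force: [0.3, 0.4, -0.5]
gripper_width: 0.0175
```

>>> apply_moves --targets '[[-0.6,[0,2,0],[0,0,0]],[-0.6,[0,4,0],[0,0,0]],[-0.6,[0,6,0],[0,0,0]],[-0.6,[0,8,0],[0,0,0]]]'

```text
time: 10.38
tcp_pos: [0.5523, -0.15, 0.0128]
orientation: [-0.0, 0.706, 0.708, 0.0]
wrist_force: [-0.1, 0.1, -0.4]
gripper_width: 0.0173
```

>>> apply_moves --targets '[[-0.6,[0,1,0],[0,0,0]],[-0.6,[0,2,0],[0,0,0]]]'

```text
time: 10.55
tcp_pos: [0.5523, -0.1481, 0.0128]
orientation: [0.0, 0.706, 0.708, -0.0]
wrist_force: [-0.1, -1.1, -0.4]
gripper_width: 0.0169
```

>>> apply_moves --targets '[[-0.6,[0,1,0],[0,0,0]],[-0.6,[0,2,0],[0,0,0]]]'

```text
time: 10.72
tcp_pos: [0.5523, -0.1462, 0.0128]
orientation: [0.0, 0.706, 0.708, -0.0]
wrist_force: [0.0, -0.3, 0.2]
gripper_width: 0.0171
```

>>> apply_moves --targets '[[-0.6,[0,1,0],[0,0,0]],[-0.6,[0,2,0],[0,0,0]]]'

```text
time: 10.88
tcp_pos: [0.5523, -0.1441, 0.0128]
orientation: [-0.0, 0.706, 0.708, 0.0]
wrist_force: [0.3, -0.4, -0.3]
gripper_width: 0.017
```

>>> apply_moves --targets '[[-0.6,[0,1,0],[0,0,0]]]'

```text
time: 10.97
tcp_pos: [0.5523, -0.1431, 0.0128]
orientation: [-0.0, 0.706, 0.708, 0.0]
wrist_force: [0.7, -0.4, 0.6]
gripper_width: 0.0169
```

>>> apply_moves --targets '[[-0.6,[0,1,0],[0,0,0]]]'

```text
time: 11.05
tcp_pos: [0.5523, -0.1421, 0.0128]
orientation: [-0.0, 0.706, 0.708, 0.0]
wrist_force: [0.5, -0.8, -0.2]
gripper_width: 0.0171
```

>>> apply_moves --targets '[[-0.6,[0,1,0],[0,0,0]]]'

```text
time: 11.13
tcp_pos: [0.5523, -0.1411, 0.0128]
orientation: [-0.0, 0.706, 0.708, -0.0]
wrist_force: [0.3, 0.2, 0.6]
gripper_width: 0.0172
```

>>> apply_moves --targets '[[-0.6,[0,1,0],[0,0,0]]]'

```text
time: 11.22
tcp_pos: [0.5523, -0.1401, 0.0128]
orientation: [-0.0, 0.706, 0.708, -0.0]
wrist_force: [0.5, -0.0, 0.2]
gripper_width: 0.017
```

>>> apply_moves --targets '[[-0.6,[0,1,0],[0,0,0]]]'

```text
time: 11.3
tcp_pos: [0.5523, -0.1391, 0.0128]
orientation: [-0.0, 0.706, 0.708, -0.0]
wrist_force: [-0.2, -0.6, 0.3]
gripper_width: 0.0173
```

>>> apply_moves --targets '[[-0.6,[0,1,0],[0,0,0]]]'

```text
time: 11.38
tcp_pos: [0.5524, -0.1382, 0.0128]
orientation: [0.0, 0.706, 0.709, -0.0]
wrist_force: [0.8, -0.8, -0.5]
gripper_width: 0.017
```

>>> apply_moves --targets '[[-0.6,[0,1,0],[0,0,0]]]'

```text
time: 11.47
tcp_pos: [0.5524, -0.1373, 0.0128]
orientation: [0.0, 0.706, 0.709, -0.0]
wrist_force: [-0.6, -2.3, -1.2]
gripper_width: 0.0169
```

>>> apply_moves --targets '[[-0.6,[0,0.5,0],[0,0,0]],[-0.6,[0,0.5,0],[0,0,0]]]'

```text
time: 11.63
tcp_pos: [0.5524, -0.1368, 0.0128]
orientation: [0.0, 0.706, 0.708, -0.0]
wrist_force: [0.3, -2.1, -0.6]
gripper_width: 0.0169
```

>>> apply_moves --targets '[[-0.6,[0,0.5,0],[0,0,0]],[-0.6,[0,0.5,0],[0,0,0]]]'

```text
time: 11.8
tcp_pos: [0.5524, -0.1363, 0.0128]
orientation: [0.0, 0.706, 0.708, -0.0]
wrist_force: [-0.6, -2.4, -0.9]
gripper_width: 0.017
```

Run:
```python
from m import *
o=arm.observe(); print(o['time'],o['tcp_pos'],o['wrist_force'])
grab('wrist','wrist6')
```

```text
11.8 [ 0.55237828 -0.13632491  0.01284116] [-0.56521195 -2.37288766 -0.86451579]
```

View pics/wrist6.png

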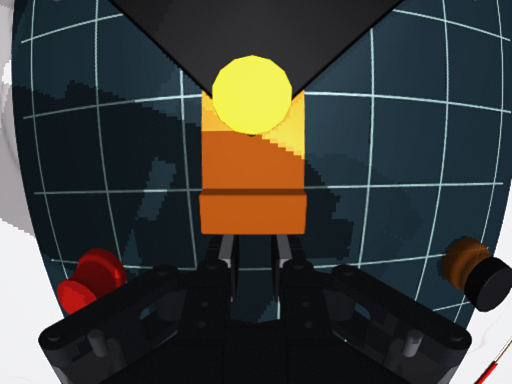

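The wedge sits centred under the yellow corner, with the pad at (252,95) over the slope. The push force is climbing (2.4 N).

>>> apply_moves --targets '[[-0.6,[0,0.5,0],[0,0,0]],[-0.6,[0,0.5,0],[0,0,0]]]'

```text
time: 12.02
tcp_pos: [0.5524, -0.1358, 0.0129]
orientation: [0.0, 0.706, 0.708, -0.0]
wrist_force: [1.0, -3.1, -0.9]
gripper_width: 0.0169
```

>>> apply_moves --targets '[[-0.6,[0,0.5,0],[0,0,0]],[-0.6,[0,0.5,0],[0,0,0]]]'

```text
time: 12.18
tcp_pos: [0.5524, -0.1353, 0.0128]
orientation: [0.0, 0.706, 0.708, -0.0]
wrist_force: [0.1, -4.2, -0.3]
gripper_width: 0.0171
```

>>> apply_moves --targets '[[-0.6,[0,0.5,0],[0,0,0]],[-0.6,[0,0.5,0],[0,0,0]]]'

```text
time: 12.35
tcp_pos: [0.5524, -0.1348, 0.0129]
orientation: [0.0, 0.706, 0.708, -0.0]
wrist_force: [-0.0, -3.7, -0.8]
gripper_width: 0.017
```

>>> apply_moves --targets '[[-0.6,[0,0.5,0],[0,0,0]],[-0.6,[0,0.5,0],[0,0,0]]]'

```text
time: 12.52
tcp_pos: [0.5524, -0.1342, 0.0129]
orientation: [0.0, 0.706, 0.708, -0.0]
wrist_force: [0.6, -5.7, -0.8]
gripper_width: 0.0169
```

Run:
```python
from m import *
import time
o=arm.observe(); print(o['time'],o['tcp_pos'],o['wrist_force'])
for i in range(3):
    c=grab('side','side7'); o=arm.observe(); print(o['wrist_force'])
```

```text
12.5167 [ 0.5523766  -0.13424685  0.01285985] [ 0.57484467 -5.71362479 -0.80817385]
[ 0.84183873 -4.99087992 -0.80867677]
[ 0.88218619 -4.91993403 -0.57972239]
[ 0.77722671 -4.17006372 -0.89179584]
```

The push settles at about 5 N, so the wedge is snug. I back off, look from above, then do the proof press.

>>> apply_moves --targets '[[-0.6,[0,-2,0],[0,0,0]],[-0.6,[0,-10,0],[0,0,0]],[-0.6,[0,-30,20],[0,0,0]],[-0.6,[0,-50,55],[0,0,0]],[-1,[0,-50,90],[0,0,0]]]'

```text
time: 13.08
tcp_pos: [0.5518, -0.1869, 0.1032]
orientation: [-0.001, 0.707, 0.708, -0.0]
wrist_force: [1.1, -0.6, 0.1]
gripper_width: 0.0063
```

>>> apply_moves --targets '[[-1,[0,10,5],[0,0,0]],[-1,[0,20,10],[0,0,0]],[-1,[0,20,10],[0,0,0]]]'

```text
time: 13.33
tcp_pos: [0.552, -0.1622, 0.1131]
orientation: [-0.0, 0.705, 0.709, 0.0]
wrist_force: [-0.1, 1.0, 0.4]
gripper_width: -0.0001
```

Run:
```python
from m import *
o=arm.observe(); print(o['time'],o['tcp_pos'],o['orientation'],o['wrist_force'])
w=grab('wrist','wrist8'); grab('side','side8'); t=grab('top','top8')
h=cv2.cvtColor(w['img'],cv2.COLOR_BGR2HSV)
np.save('o8.npy',o,allow_pickle=True)
```

```text
13.3333 [ 0.55203285 -0.16219704  0.11311733] [-4.03186580e-04  7.05218447e-01  7.08989907e-01  3.02506660e-04] [-0.05273616  1.0394687   0.39522896]
```

View pics/wrist8.png

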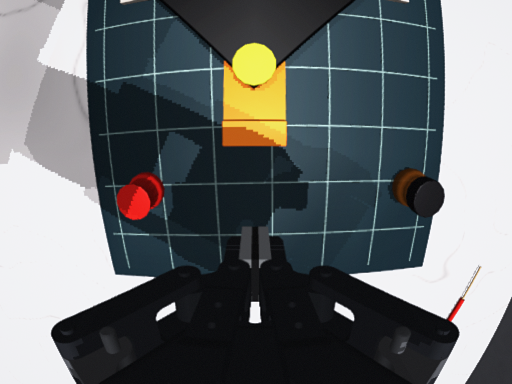

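View pics/side8.png

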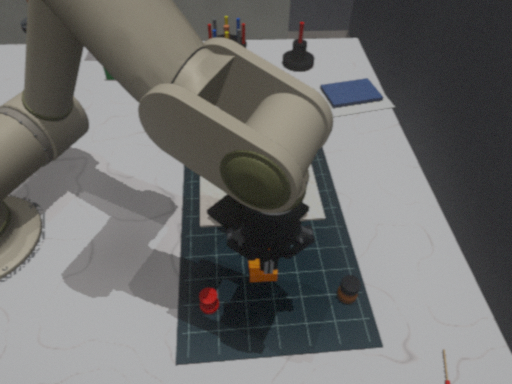

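View pics/top8.png

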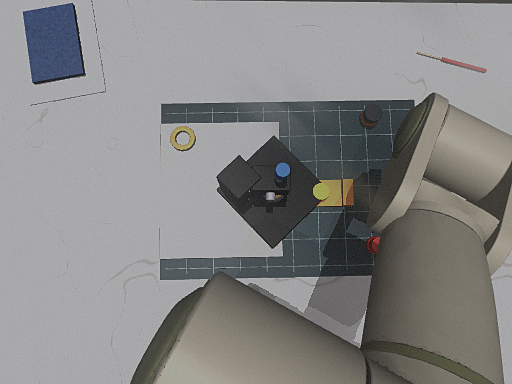

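The wedge (wrist columns 223–286) stayed under the pad (254,64) after release. The press is still in place in the top view, with the pad at (321,191). Next is the proof press.

>>> apply_moves --targets '[[-1,[0,10,0],[7,0,0]],[-1,[0,20,0],[14,0,0]],[-1,[0,30,0],[21,0,0]],[-1,[0,50,0],[25,0,0]],[-1,[0,70,0],[25,0,0]]]'

```text
time: 13.9
tcp_pos: [0.5519, -0.0958, 0.1105]
orientation: [-0.155, 0.69, 0.69, 0.154]
wrist_force: [-0.2, 0.8, -0.1]
gripper_width: -0.0001
```

>>> apply_moves --targets '[[-1,[0,20,-20],[0,0,0]],[-1,[0,41,-45],[0,0,0]],[-1,[0,41,-60],[0,0,0]],[-1,[0,41,-60],[0,0,0]]]'

```text
time: 14.23
tcp_pos: [0.5505, -0.0516, 0.0493]
orientation: [-0.156, 0.689, 0.691, 0.152]
wrist_force: [-0.4, -0.2, 0.4]
gripper_width: -0.0004
```

>>> apply_moves --targets '[[-1,[0,0,-3],[0,0,0]],[-1,[0,0,-6],[0,0,0]],[-1,[0,0,-6],[0,0,0]]]'

```text
time: 14.48
tcp_pos: [0.5526, -0.0539, 0.0469]
orientation: [-0.152, 0.689, 0.691, 0.153]
wrist_force: [-1.0, -0.9, 0.2]
gripper_width: 0.0007
```

>>> apply_moves --targets '[[-1,[0,0,-1],[0,0,0]],[-1,[0,0,-1],[0,0,0]]]'

```text
time: 14.65
tcp_pos: [0.5525, -0.0536, 0.0462]
orientation: [-0.152, 0.689, 0.692, 0.154]
wrist_force: [0.5, -0.3, -0.4]
gripper_width: -0.0001
```

>>> apply_moves --targets '[[-1,[0,0,-1],[0,0,0]],[-1,[0,0,-1],[0,0,0]]]'

```text
time: 14.82
tcp_pos: [0.5524, -0.0533, 0.045]
orientation: [-0.153, 0.689, 0.692, 0.153]
wrist_force: [0.2, 0.4, 0.4]
gripper_width: 0.0001
```

>>> apply_moves --targets '[[-1,[0,0,-0.5],[0,0,0]],[-1,[0,0,-0.5],[0,0,0]]]'

```text
time: 14.98
tcp_pos: [0.5523, -0.0532, 0.0444]
orientation: [-0.153, 0.689, 0.692, 0.153]
wrist_force: [1.0, -0.4, -0.1]
gripper_width: 0.0002
```

>>> apply_moves --targets '[[-1,[0,1,-1],[0,0,0]],[-1,[0,2,-2],[0,0,0]],[-1,[0,2,-2],[0,0,0]]]'

```text
time: 15.23
tcp_pos: [0.5522, -0.0509, 0.0421]
orientation: [-0.153, 0.689, 0.692, 0.153]
wrist_force: [0.3, 0.6, 0.6]
gripper_width: -0.0002
```

>>> apply_moves --targets '[[-1,[0,0,-1],[0,0,0]],[-1,[0,0,-1],[0,0,0]]]'

```text
time: 15.4
tcp_pos: [0.5523, -0.0511, 0.0415]
orientation: [-0.153, 0.689, 0.692, 0.153]
wrist_force: [-0.9, 0.4, 2.6]
gripper_width: -0.0002
```

>>> apply_moves --targets '[[-1,[0,0,-0.5],[0,0,0]],[-1,[0,0,-0.5],[0,0,0]]]'

```text
time: 15.57
tcp_pos: [0.5524, -0.0511, 0.0413]
orientation: [-0.153, 0.689, 0.692, 0.154]
wrist_force: [-1.6, 0.6, 6.2]
gripper_width: -0.0003
```

>>> apply_moves --targets '[[-1,[0,0,-0.5],[0,0,0]],[-1,[0,0,-0.5],[0,0,0]]]'

```text
time: 15.73
tcp_pos: [0.5524, -0.0511, 0.0411]
orientation: [-0.153, 0.689, 0.692, 0.154]
wrist_force: [-2.3, 0.5, 9.0]
gripper_width: 0.0001
```

>>> apply_moves --targets '[[-1,[0,0,-0.5],[0,0,0]],[-1,[0,0,-0.5],[0,0,0]]]'

```text
time: 15.9
tcp_pos: [0.5525, -0.0511, 0.041]
orientation: [-0.153, 0.689, 0.692, 0.154]
wrist_force: [-2.8, 0.3, 12.0]
gripper_width: 0.0001
```

>>> apply_moves --targets '[[-1,[0,0,-0.5],[0,0,0]],[-1,[0,0,-0.5],[0,0,0]],[-1,[0,0,-0.5],[0,0,0]],[-1,[0,0,-0.5],[0,0,0]],[-1,[0,0,-0.5],[0,0,0]]]'

```text
time: 16.32
tcp_pos: [0.5525, -0.0511, 0.0408]
orientation: [-0.153, 0.689, 0.692, 0.154]
wrist_force: [-3.8, -0.1, 16.2]
gripper_width: 0.0001
```

The pad carries 16 N and has sunk less than 1 mm; without the wedge it rocked at 4 N. I release and check.

>>> apply_moves --targets '[[-1,[0,0,1],[0,0,0]],[-1,[0,0,2],[0,0,0]],[-1,[0,0,4],[0,0,0]],[-1,[0,0,10],[0,0,0]],[-1,[0,-5,25],[0,0,0]]]'

```text
time: 16.73
tcp_pos: [0.5514, -0.0553, 0.0634]
orientation: [-0.155, 0.689, 0.692, 0.153]
wrist_force: [0.7, -0.6, 0.2]
gripper_width: 0.0004
```

>>> apply_moves --targets '[[-1,[0,-20,25],[0,0,0]],[-1,[0,-45,50],[-7,0,0]],[-1,[0,-75,60],[-14,0,0]],[-1,[0,-100,60],[-21,0,0]],[-1,[0,-115,60],[-25,0,0]]]'

```text
time: 17.15
tcp_pos: [0.553, -0.173, 0.1264]
orientation: [0.004, 0.706, 0.708, -0.002]
wrist_force: [0.2, 0.8, 0.1]
gripper_width: -0.0004
```

>>> apply_moves --targets '[[-1,[0,-15,10],[0,0,0]],[-1,[0,-15,10],[0,0,0]],[-1,[0,-15,10],[0,0,0]]]'

```text
time: 17.4
tcp_pos: [0.5524, -0.1864, 0.1346]
orientation: [0.0, 0.706, 0.708, 0.0]
wrist_force: [-0.0, 0.9, -1.0]
gripper_width: 0.0002
```

Run:
```python
from m import *
o=arm.observe(); print(o['time'],o['tcp_pos'],o['orientation'],o['wrist_force'])
w=grab('wrist','wrist9'); t=grab('top','top9')
k,ct=blob(t,(24,120,60),(36,255,255),(300,170,329,210)); print('pad top px',cv2.fitEllipse(ct)[0])
np.save('o9.npy',o,allow_pickle=True)
```

```text
17.4 [ 0.55241729 -0.18635698  0.13457586] [2.51359220e-04 7.06124943e-01 7.08087143e-01 3.15236969e-04] [-0.0356928   0.90166897 -0.99924277]
pad top px (320.8617858886719, 190.64828491210938)
```

View pics/wrist9.png

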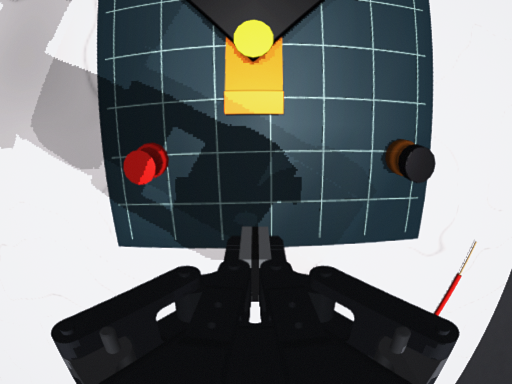

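View pics/top9.png

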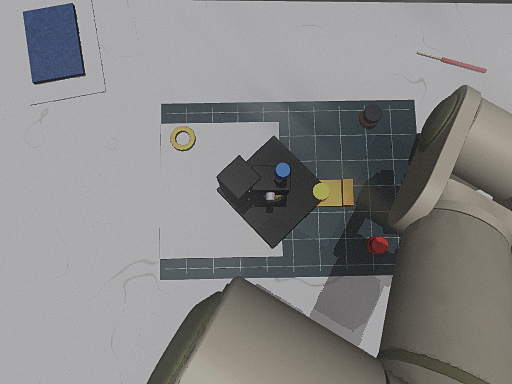

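Run:
```python
from m import *
for i,(L,Rr,p) in ((8,((223,145.5),(286,145.5),(254,64))),(9,((225,114),(283.5,114),(253,39)))):
    o=np.load(f'o{i}.npy',allow_pickle=True).item(); w=load(f'wrist{i}')
    print(i,won(w,o,*L,.027)*1e3,won(w,o,*Rr,.027)*1e3,won(w,o,*p,.038)*1e3)
print(arm.finish_job())
```

```text
8 [ 526.72565106 -123.27925198   27.        ] [ 575.70621142 -123.02450397   27.        ] [550.56246476 -61.63050976  38.        ]
9 [ 527.05456668 -123.69541194   27.        ] [ 575.95696783 -123.58078389   27.        ] [550.37978092 -62.27784295  38.        ]
the job is handed in; nothing more can be done
None
```

The job is handed in at 17.5 s: the wedge is jammed under the overhanging foot and the press no longer rocks. No verdict was reported.

- **First press:** the corner rocked down at about 4 N over roughly 5.5 mm until the foot met the mat. It came back up when I let go.
- **Wedge:** I squared and centred it with a side push on its flank, then pushed its back face, thin end first. I stopped when the push reached about 5 N (noise about 0.7 N), and it stayed put when I backed off.
- **Proof press:** the pad took 16 N and sank less than 1 mm.

**Last checks:**
- The wedge heel and pad positions before and after the proof press agree to within about 0.7 mm, which is within measuring error. The wedge is centred on the foot.
- The pad is within about 1 mm of where it started. In the last pictures the loupe, jar and brass ring look unmoved.
- During the first press the tool pushed sideways on the pad with about 4 N, but the press did not measurably move.
- Touch contact on the pad came about 0.5–0.8 mm higher with the wedge in. The corner may therefore sit up to about 0.5° above its original level.

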